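# Load two sample jars into the gravity rack

## Robot

A 6-joint arm with a two-finger parallel gripper is mounted at the origin on a cart in front of the work surface, level with it; the furniture and walls round the work are solid. World frame = base frame: x ahead of the robot, y to its left, z up, the work surface at z = 0. Lengths are in mm, angles in rad, forces in N, time in s.
With the tool pointing down it reaches from about 350 to 875 mm from the base axis. Payload 4.2 kg.
Tool frame: the origin (TCP) lies between the finger pads; the fingertips stand 17 mm ahead of it and the grasp point (between the pads) lies 2 mm behind it (nose_length is the distance from the TCP to the fingertips, in mm); z points along the fingers, y is the direction in which the jaws open and shut (so a half turn about z gives the same grasp; the last joint's range is limited). The gripper opens to 85 mm and grips with 20 to 120 N. Pads are 22 mm wide; open, the fingers measure 114 mm over their backs; the gripper's body (76 mm by 85 mm) begins 54 mm behind the grasp point. The pads swing forward as they close: fully open they stand 13 mm farther back than shut.
Start: joints at [1.419, 0.385, 0.008, 0, -1.194, -0.259], TCP at [249.556, 572.993, 248.312] pointing down, gripper open.
Joint ranges: [-3.14, 3.14], [-1.21, 2.06], [-1.07, 1.41], [-3.16, 2.05], [-2.99, -0.16], [-3.1, 3.1]. Speed limits (rad/s): [2.79, 2.79, 3.14, 3.14, 3.14, 3.14].

## Interface

Orientations are given as a unit quaternion [x, y, z, w].
In Python, from bench import * gives the robot as it stands.
- The arm moves only by the tool jog_arm, never from a script. Its argument "increments" is a list of rows, each a list of 4 numbers: the shift along the tool's x, y, z in m, then the turn about the tool's z in degrees. A call has 1 to 10 rows; each row is the pose to reach, as a shift and turn from the pose measured when the call began, along the tool's axes at that moment; what a row does not reach only later rows make up. A row lasts 1/8 s, in which the tool goes at most 62.5 mm and 10.7 degrees, less where a joint would pass 70% of its speed; a pose out of reach is approached as far as the arm can. A call with a gripper value outside its range is refused whole. "hand" is the gripper's target within -1 to 1 (fully open at 1, half-way at 0, shut at -1), set as the call begins (left out, the last holds). The fingers move at their own pace and stop on an object; the grip force is fixed at half the most. Time passes only in rows, so rows that repeat a pose let the fingers close. It gives the time, the measured TCP pose, the force and the opening at its end, in the units of the state.
- read_state(): the state, without advancing time (a new reading comes with each control period).
- get_image(name): name is "side" or "top" or "wrist"; returns the picture (400x640x3 uint8, red, green, blue); there is no depth.
- calibration(name): a dict with "fx", "fy", "cx", "cy" (pixels), "position" and "rotation" of the camera in the world; the wrist camera has in their place "hand_eye" (4x4, takes a point from camera to tool coordinates, whose origin is the TCP and whose axes are the flange's). Camera axes: x right, y up, looking along -z (the intrinsics and any distortion apply to the point x, -y, -z); pixel columns grow to the right and rows downward; lengths in mm; the calibration is good to about 2 mm. A picture is of the moment at which its call begins: read the wrist's pose just before it. calibration takes no time and is no camera call.
- job_done(): hands the job in, once; it reports no verdict.
The state is a dict: "clock": time; "joints": joint angles; "joint_vel": joint speeds; "joint_efforts": joint torques, N m; "position": TCP position; "ee_rot": TCP orientation; "contact_force": force on the tool from outside, world axes, zero at the start; "wrist_torque": the same for the moment, N m; "gripper_width": finger opening in mm.
Only numpy, scipy, OpenCV 4.12 (cv2) and the standard library are available. Lean on these libraries where they do the work, as an engineer would, in place of code of your own. Each camera call takes 0.05 s, during which the arm holds its last target.

## Task

Load the jar with the blue lid and the jar with the black lid, in either order, into the sloped rack: each goes lid up into the lane under the tag of its lid's colour. Set each jar down gently on the floor of the open upper end of its lane, not dropping it, and only then let it go so that it slides down under the clear cover until it stands against the stop. Leave the green-lidded jar, the brown bottle and the brass weight where they are.

Things in the scene. Friction and masses are not known exactly. Their poses are not given: they have to be found in the camera images.
- jar_blue: white plastic sample jar with a blue lid, 58 mm in diameter, 83 mm tall; body up to 72 mm, then the lid, 54 mm in diameter, 17 mm high; about 0.16 kg, rigid and closed. Origin at the centre of its underside, z up to the lid.
- jar_black: white plastic sample jar with a black lid, 66 mm in diameter, 91 mm tall; body up to 80 mm, then the lid, 62 mm in diameter, 17 mm high; about 0.2 kg, rigid and closed. Origin at the centre of its underside, z up to the lid.
- jar_green: white plastic sample jar with a green lid, 52 mm in diameter, 67 mm tall, loose: a bystander, to be left alone. Origin at the centre of its underside. The three jars' starting places are swapped at random: two are left of the rack, one right of it.
- amber_bottle: brown glass bottle with a white cap, 56 mm in diameter, 114 mm tall, loose: a bystander, to be left alone. Origin at the centre of its underside.
- brass_weight: brass 25 mm knobbed weight, 30 mm tall, loose: a bystander, to be left alone. Origin at the centre of its underside.
- rack: fixed aluminium gravity rack, two lanes side by side, 176 wide, 240 mm long. Origin on the bench under its middle; x level along the lanes from the open upper (load) end, near the robot, to the stop; y left. Slick white lane floors slope 0.36 rad down along x, 128 mm above the bench at the load end, 40 at the stop: a jar let go on them slides. Lane centre lines at y = +42 and -42 mm.
- tag_blue: blue tag, 46 x 58 mm, a slanted plate standing 32 mm high on the cover over the lane for the blue-lidded jar; fixed. The two tags are swapped at random. Origin on the cover, under the tag; axes as the rack's.
- tag_black: black tag, 46 x 58 mm, a slanted plate standing 32 mm high on the cover over the lane for the black-lidded jar; fixed. Origin on the cover, under the tag; axes as the rack's.
- lane_blue (a point): point on the blue-tagged lane's floor, centre line, at the edge of the load end (no wall there). x down the slope, y across to the left, z square to the floor. Lane 76 mm wide; guides 8 thick, 31 high. Stop: wall 56 high, face at x = 250 mm. From x = 135 mm on a clear cover, on corner posts, lies 104 mm over the floor (top at 112): jars slide under it, a hand cannot.
- lane_black (a point): point on the black-tagged lane's floor, centre line, at the edge of the load end (no wall there). x down the slope, y across to the left, z square to the floor. Lane 76 mm wide; guides 8 thick, 31 high. Stop: wall 56 high, face at x = 250 mm. From x = 135 mm on a clear cover, on corner posts, lies 104 mm over the floor (top at 112): jars slide under it, a hand cannot.
Not all that is in view belongs to the job. What is shaped like the jar_black but purple is not meant.

How it is judged (in metres and radians):
On the way, in this order (a step that is already met when the one before it is completed fails the run):
1. the first of the two jars is set down, still held, lid up (level or leaning with the slope), on the upper end of the lane under its own tag (((x of jar_blue in the frame of lane_blue between 0 and 0.14 m and y of jar_blue in the frame of lane_blue between -0.016 and 0.016 m and z of jar_blue in the frame of lane_blue between -0.008 and 0.025 m and angle between the z axis of jar_blue and the z axis of lane_blue, either way round below 0.45 rad and angle between jar_blue's own z axis and vertical below 0.8 rad and contact force between the fingers and jar_blue above 0.5 N) or (x of jar_black in the frame of lane_black between 0 and 0.14 m and y of jar_black in the frame of lane_black between -0.016 and 0.016 m and z of jar_black in the frame of lane_black between -0.008 and 0.025 m and angle between the z axis of jar_black and the z axis of lane_black, either way round below 0.45 rad and angle between jar_black's own z axis and vertical below 0.8 rad and contact force between the fingers and jar_black above 0.5 N))), for 0.04 s.
2. with that jar down at the stop, the other is set down, still held, lid up (level or leaning with the slope), on the upper end of its own lane (((x of jar_blue in the frame of lane_blue between 0 and 0.14 m and y of jar_blue in the frame of lane_blue between -0.016 and 0.016 m and z of jar_blue in the frame of lane_blue between -0.008 and 0.025 m and angle between the z axis of jar_blue and the z axis of lane_blue, either way round below 0.45 rad and angle between each of jar_blue, jar_black's own z axis and vertical below 0.8 rad and contact force between the fingers and jar_blue above 0.5 N and x of jar_black in the frame of lane_black between 0.208 and 0.235 m and y of jar_black in the frame of lane_black between -0.016 and 0.016 m and z of jar_black in the frame of lane_black between -0.008 and 0.008 m and angle between the z axis of jar_black and the z axis of lane_black, either way round below 0.15 rad) or (x of jar_black in the frame of lane_black between 0 and 0.14 m and y of jar_black in the frame of lane_black between -0.016 and 0.016 m and z of jar_black in the frame of lane_black between -0.008 and 0.025 m and angle between the z axis of jar_black and the z axis of lane_black, either way round below 0.45 rad and angle between each of jar_black, jar_blue's own z axis and vertical below 0.8 rad and contact force between the fingers and jar_black above 0.5 N and x of jar_blue in the frame of lane_blue between 0.212 and 0.235 m and y of jar_blue in the frame of lane_blue between -0.016 and 0.016 m and z of jar_blue in the frame of lane_blue between -0.008 and 0.008 m and angle between the z axis of jar_blue and the z axis of lane_blue, either way round below 0.15 rad))), for 0.04 s.
At the end, for the whole second after the job is handed in: Both jars stand in the lane under the tag of their lid colour, flat on its floor (axis within 0.15 rad of square to it, underside within 8 mm of it and 16 mm of the centre line), under about 9 mm short of touching the stop, at rest (under 0.02 m/s) (x of jar_blue in the frame of lane_blue between 0.212 and 0.235 m and y of jar_blue in the frame of lane_blue between -0.016 and 0.016 m and z of jar_blue in the frame of lane_blue between -0.008 and 0.008 m and angle between the z axis of jar_blue and the z axis of lane_blue, either way round below 0.15 rad and angle between each of jar_blue, jar_black's own z axis and vertical below 0.8 rad and linear speed of each of jar_blue, jar_black below 0.02 m/s and x of jar_black in the frame of lane_black between 0.208 and 0.235 m and y of jar_black in the frame of lane_black between -0.016 and 0.016 m and z of jar_black in the frame of lane_black between -0.008 and 0.008 m and angle between the z axis of jar_black and the z axis of lane_black, either way round below 0.15 rad).
It fails at once if the green-lidded jar is moved by more than 30 mm (distance of jar_green from where it was at the start of the episode above 0.03 m).
It fails at once if the brown bottle is moved by more than 30 mm (distance of amber_bottle from where it was at the start of the episode above 0.03 m).
It fails at once if the brass weight is moved by more than 30 mm (distance of brass_weight from where it was at the start of the episode above 0.03 m).
It fails at once if the blue-lidded jar is toppled (more than 0.9 rad from upright) (angle between jar_blue's own z axis and vertical above 0.9 rad).
It fails at once if the black-lidded jar is toppled (more than 0.9 rad from upright) (angle between jar_black's own z axis and vertical above 0.9 rad).
It also fails if it takes over 61 s, if anything falls off the work surface, if the arm or the gripper's body presses on something with over 40 N, if the wrist force passes 120 N, or if a joint passes its speed limit or range.

## Working session

There is one attempt and no reset: what is moved stays moved. The work goes in short steps, Python scripts to look and compute and a tool call to move; the robot and the scene stay as the last step left them, time stands still between calls to the robot, and variables do not carry over. Pictures are saved under pics/ and viewed, and the job is handed in when it is done.

Besides the shell and the picture viewer there is one more tool, called after ">>>" as a command line: name --pt "numbers of a row" for each row, then --argument value for the rest. jog_arm: Moves the arm, as the interface text tells. Its arguments: {"type":"object","properties":{"increments":{"type":"array"},"hand":{"type":"number"}},"required":["increments"]}

```bash
ls; mkdir -p pics
python3 - <<'E'
from bench import *
import cv2
for n in ("side","top","wrist"):
    c=calibration(n); print(n,c)
s=read_state(); print(s)
for n in ("side","top"):
    cv2.imwrite(f"pics/{n}0.png",get_image(n)[:,:,::-1])
E
```

```text
pics
side {'fx': 519.083199659354, 'fy': 519.083199659354, 'cx': 328.5144529592802, 'cy': 206.58878300856307, 'position': array([   19.14144067, -1342.44304024,  1185.21404547]), 'rotation': array([ 0.44080158, -0.0918278 , -0.17033273,  0.8764978 ])}
top {'fx': 389.4750619961957, 'fy': 389.4750619961957, 'cx': 313.490119123412, 'cy': 196.48442505960003, 'position': array([ 314.98691209,  -34.55817401, 1311.03749021]), 'rotation': array([ 0.07963314, -0.07838774, -0.68959433,  0.71552329])}
wrist {'fx': 327.11653811325334, 'fy': 327.11653811325334, 'cx': 318.3984092572049, 'cy': 201.36278140272864, 'hand_eye': array([[-7.48586846e-04,  9.55103488e-01,  2.96271441e-01,
         7.60074031e+01],
       [ 9.99999247e-01,  1.00296394e-03, -7.06609040e-04,
        -9.84484598e-02],
       [-9.72034332e-04,  2.96270690e-01, -9.55103520e-01,
        -1.26631040e+02],
       [ 0.00000000e+00,  0.00000000e+00,  0.00000000e+00,
         1.00000000e+00]])}
{'clock': 0.0, 'joints': array([ 1.41859026e+00,  3.85577609e-01,  6.62188256e-03, -4.77975709e-04,
       -1.19401357e+00, -2.58577077e-01]), 'joint_vel': array([ 0.00086854, -0.00177156, -0.00109452, -0.00093198,  0.00027893,
        0.00016614]), 'joint_efforts': array([-1.70599462e-03, -3.92288268e+01,  1.88406676e+01,  4.18607891e+00,
       -4.58289942e-03, -3.75260100e-06]), 'position': array([249.3603497 , 572.502355  , 247.21041907]), 'ee_rot': array([ 9.78962610e-01, -2.04036709e-01, -1.64055732e-04,  1.09675909e-03]), 'contact_force': array([ 0.32284844,  0.03345166, -0.34125537]), 'wrist_torque': array([ 0.01285039, -0.0351448 ,  0.00322533]), 'gripper_width': 85.61817056269697}
```

View pics/side0.png

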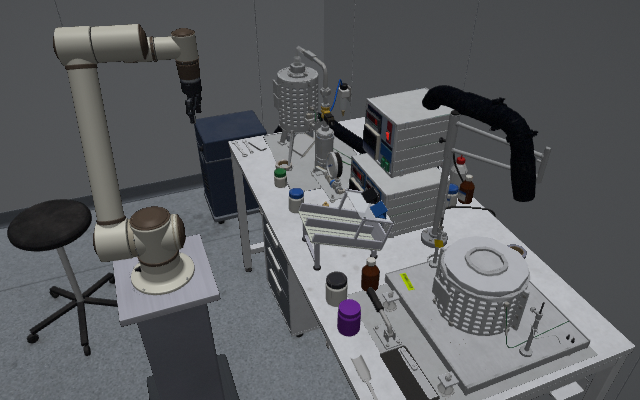

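View pics/top0.png

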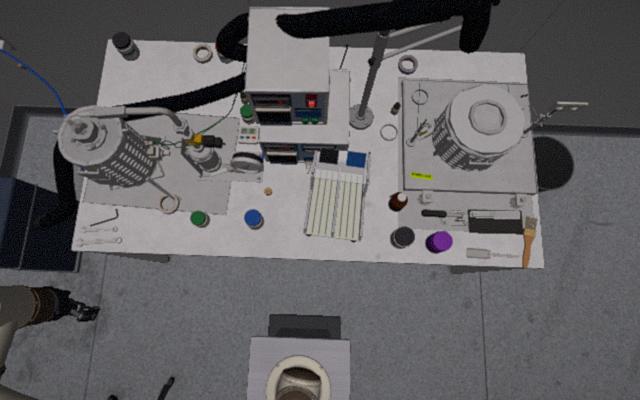

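```bash
cat > h.py <<'E'
import numpy as np, cv2
from scipy.spatial.transform import Rotation as R
from bench import *
def cam(n,s=None):
    c=calibration(n)
    if n=="wrist":
        T=c['hand_eye']; Rt=R.from_quat(s['ee_rot']).as_matrix()
        return c,Rt@T[:3,:3],Rt@T[:3,3]+s['position']
    return c,R.from_quat(c['rotation']).as_matrix(),np.array(c['position'])
def pix2plane(n,u,v,z,s=None):
    c,Rm,p=cam(n,s)
    d=Rm@np.array([(u-c['cx'])/c['fx'],-(v-c['cy'])/c['fy'],-1])
    return p+d*(z-p[2])/d[2]
def proj(n,P,s=None):
    c,Rm,p=cam(n,s)
    q=(np.atleast_2d(P)-p)@Rm
    return np.c_[c['cx']+c['fx']*q[:,0]/-q[:,2], c['cy']-c['fy']*q[:,1]/-q[:,2]]
E
python3 - <<'E'
import cv2
a=cv2.imread('pics/top0.png'); b=cv2.imread('pics/side0.png')
cv2.imwrite('pics/t1.png',cv2.resize(a[135:255,180:300],None,fx=5,fy=5,interpolation=2))
cv2.imwrite('pics/t2.png',cv2.resize(a[140:260,300:460],None,fx=5,fy=5,interpolation=2))
cv2.imwrite('pics/s1.png',cv2.resize(b[150:340,260:400],None,fx=3,fy=3,interpolation=2))
print({k:v for k,v in __import__('h').calibration('top').items()})
E
```

```text
{'fx': 389.4750619961957, 'fy': 389.4750619961957, 'cx': 313.490119123412, 'cy': 196.48442505960003, 'position': array([ 314.98691209,  -34.55817401, 1311.03749021]), 'rotation': array([ 0.07963314, -0.07838774, -0.68959433,  0.71552329])}
```

View pics/t1.png

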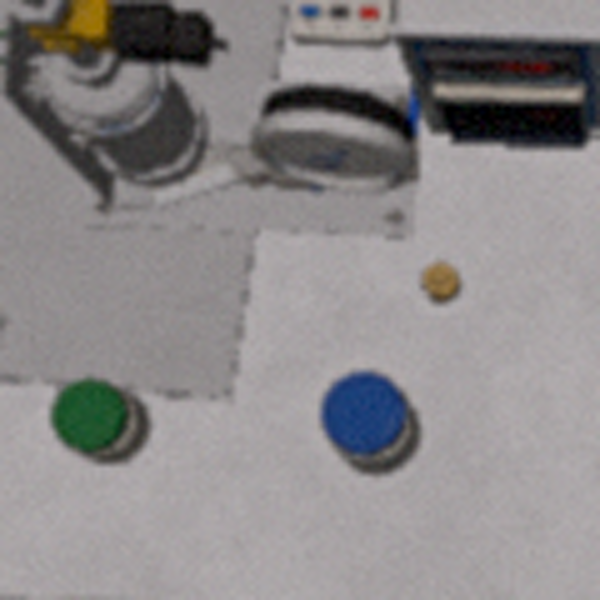

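View pics/t2.png

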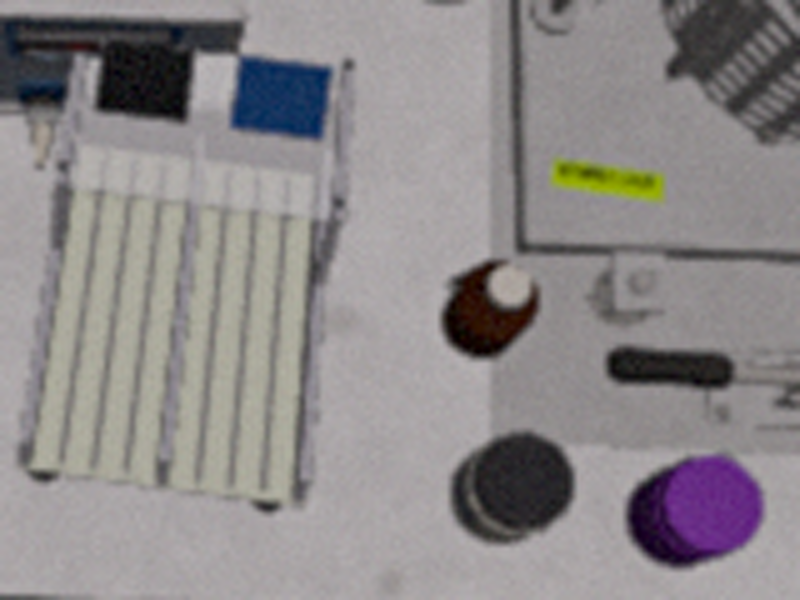

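View pics/s1.png

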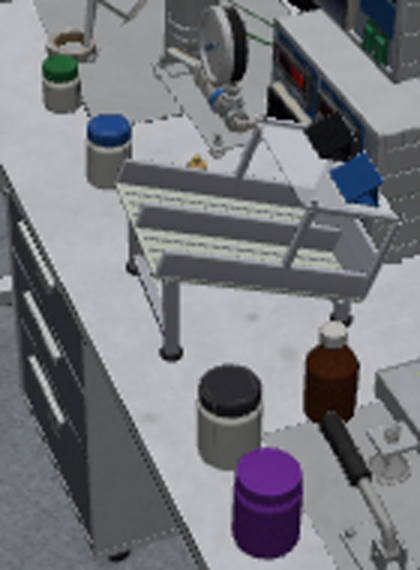

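Run:
```python
from h import *
np.set_printoptions(precision=1,suppress=True)
print('blue',pix2plane('top',253,217.6,83),'side?')
print('black',pix2plane('top',403.6,236.4,91))
print('green',pix2plane('top',198,218,67))
print('bottle cap',pix2plane('top',402.2,197,114))
print('weight',pix2plane('top',268,191.3,30))
print('purple',pix2plane('top',442.6,241.2,91))
L=pix2plane('top',308,233.9,128);Rr=pix2plane('top',359.2,239,128);M=pix2plane('top',332.6,236.6,128+29)
print('floor corners',L,Rr,np.linalg.norm(L-Rr),'mid guide top',M)
print('guide tops',pix2plane('top',304.4,233,157),pix2plane('top',360.4,240.6,157))
for P,n in (([0,0,83],'blue'),([0,0,91],'black')): pass
# side check
print('side blue lid top',pix2plane('side',260+110/3,150+125/3,83-4))
print('side black lid top',pix2plane('side',260+230/3,150+378/3,91))
```

```text
blue [518.3 163.3  83. ] side?
black [ 474.8 -314.8   91. ]
green [513.1 343.4  67. ]
bottle cap [ 596.3 -306.9  114. ]
weight [618.9 127.6  30. ]
purple [ 464.2 -436.8   91. ]
floor corners [466.8 -15.  128. ] [ 457.  -171.2  128. ] 156.49267209855904 mid guide top [457.8 -88.8 157. ]
guide tops [465.4  -4.7 157. ] [ 448.9 -171.5  157. ]
side blue lid top [523.1 167.1  79. ]
side black lid top [ 481.5 -311.2   91. ]
```

```bash
cat >> h.py <<'E'
def delta(P,yaw):
    s=read_state(); M=R.from_quat(s['ee_rot']).as_matrix()
    d=M.T@(np.array(P,float)-s['position'])
    y0=np.arctan2(M[1,0],M[0,0])
    dy=np.degrees((yaw-y0+np.pi)%(2*np.pi)-np.pi)
    print('t',round(s['clock'],2),'pos',s['position'].round(1),'yaw0',round(y0,4),'tilt',round(np.degrees(np.arccos(-M[2,2])),2),'| shift m',(d/1000).round(4),'turn deg',round(-dy,2), 'w',round(s['gripper_width'],1),'F',s['contact_force'].round(1))
E
python3 -c "
from h import *
delta([455,120,300],-0.08)"
```

```text
t 0.1 pos [249.4 572.6 247.3] yaw0 -0.411 tilt 0.11 | shift m [ 0.3693  0.3328 -0.052 ] turn deg -18.96 w 85.4 F [ 0.7 -0.3 -1. ]
```

>>> jog_arm --pt "0.04 0.037 -0.052 -2" --pt "0.37 0.333 -0.052 -19" --pt "0.37 0.333 -0.052 -19" --pt "0.37 0.333 -0.052 -19" --pt "0.37 0.333 -0.052 -19" --pt "0.37 0.333 -0.052 -19" --pt "0.37 0.333 -0.052 -19" --pt "0.37 0.333 -0.052 -19" --pt "0.37 0.333 -0.052 -19" --pt "0.37 0.333 -0.052 -19" --hand 1

```text
clock: 1.35
position: [455.6, 118.9, 299.7]
ee_rot: [0.999, -0.041, -0.001, 0.001]
contact_force: [-0.5, 0.7, -0.9]
gripper_width: 85.4
```

Run:
```python
from h import *
import pickle
s=read_state(); im=get_image('wrist'); cv2.imwrite('pics/w1.png',im[:,:,::-1]); pickle.dump(s,open('w1.pkl','wb'))
delta([455,120,300],-0.08)
```

```text
t 1.4 pos [455.4 119.7 299.7] yaw0 -0.0799 tilt 0.13 | shift m [-0.0004 -0.0002 -0.0003] turn deg 0.0 w 85.3 F [-0.2  1.   1.1]
```

View pics/w1.png

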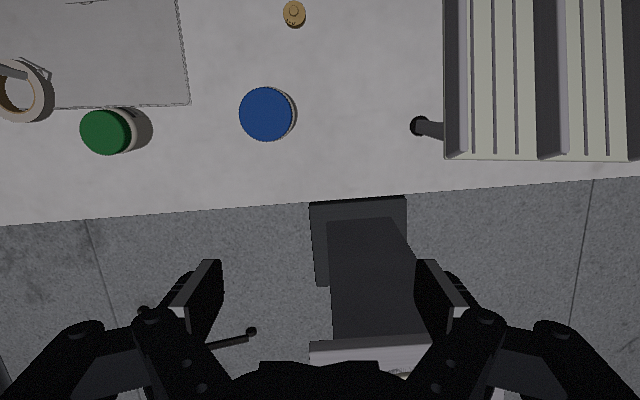

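Run:
```python
import cv2
a=cv2.imread('pics/w1.png')
cv2.imwrite('pics/w1r.png',cv2.resize(a[0:180,400:640],None,fx=3.3,fy=3.3,interpolation=2))
cv2.imwrite('pics/w1b.png',cv2.resize(a[70:160,220:320],None,fx=6,fy=6,interpolation=2))
```

```text
(no output)
```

View pics/w1r.png

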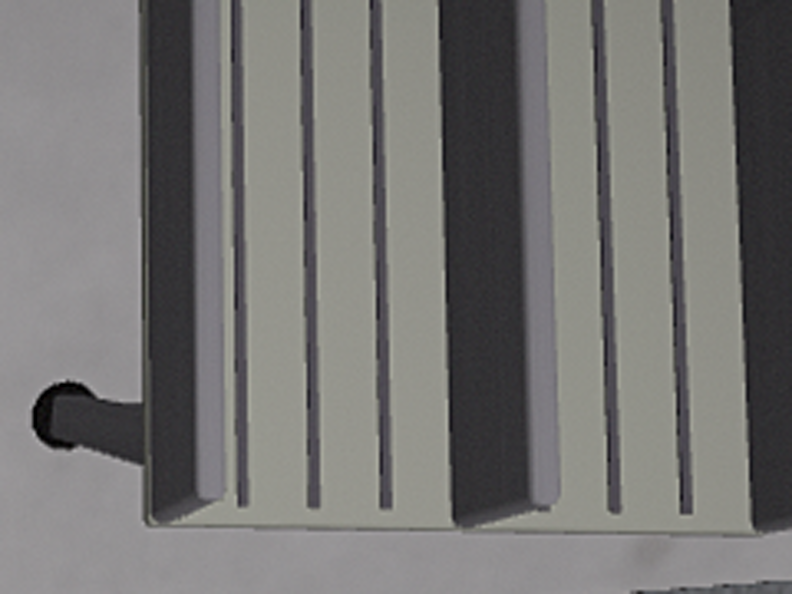

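View pics/w1b.png

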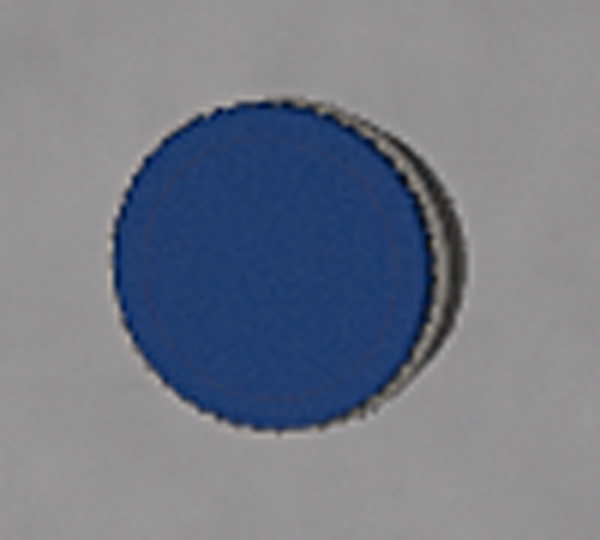

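Run:
```python
from h import *
import pickle
np.set_printoptions(precision=1,suppress=True)
s=pickle.load(open('w1.pkl','rb'))
f=lambda u,v,z:pix2plane('wrist',400+u/3.3-.35,v/3.3-.35,z,s)
A=f(147,525,128);B=f(455,527,128);C=f(755,534,128)
print(A,B,C,np.linalg.norm(A-B),np.linalg.norm(B-C),'yaw',np.arctan2(-(A-C)[0],(A-C)[1]),)
print('lid',pix2plane('wrist',220+273/6-.4,70+265/6-.4,83,s))
print('lidedges',pix2plane('wrist',220+113/6-.4,70+265/6-.4,83,s),pix2plane('wrist',220+434/6-.4,70+265/6-.4,83,s))
# fit: rack points, offsets
from scipy.optimize import least_squares
yaws=np.arctan2(-(A-C)[0],(A-C)[1])
# also use top camera tags-side? lines down slope
pts=[((147,525),(0,88)),((455,527),(0,4)),((755,534),(0,-80)),((440,2),(None,4)),((729,2),(None,-80)),((140,2),(None,88))]
def model(p):
    ex=np.array([np.cos(p[2]),np.sin(p[2]),0]);ey=np.array([-ex[1],ex[0],0]);
    d=ex*np.cos(.36)-np.array([0,0,np.sin(.36)])
    return np.array([p[0],p[1],128.]),ey,d
def res(p):
    o,ey,d=model(p);r=[]
    for k,((u,v),(x,y)) in enumerate(pts):
        uv=np.array([400+u/3.3-.35,v/3.3-.35])
        if x==0: r+=list(proj('wrist',o+ey*y,s)[0]-uv)
        else:
            q=proj('wrist',o+ey*y+d*p[k],s)[0]-uv; r+=list(q)
    return r
p=least_squares(res,[465,-85,-.1,150,150,150]); print(p.x,np.array(p.fun))
```

```text
[470.1   1.2 128. ] [462.4 -84.5 128. ] [ 453.5 -168.4  128. ] 85.98600034303473 84.38862354403717 yaw -0.09759957444437536
lid [522. 167.  83.]
lidedges [524.2 193.9  83. ] [519.8 139.8  83. ]
[461.8 -87.8  -0.1 152.4 153.5 151.3] [ 1.5  0.1 -0.8  0.4 -0.8 -0.8 -1.   0.  -0.3  0.   1.4 -0. ]
```

Run:
```python
from h import *
delta([522,167,140],-0.1)
delta([522,167,60],-0.1)
```

```text
t 1.4 pos [455.4 119.7 299.7] yaw0 -0.0799 tilt 0.13 | shift m [ 0.0628 -0.0527  0.1595] turn deg 1.15 w 85.3 F [-0.2  1.   1.1]
t 1.4 pos [455.4 119.7 299.7] yaw0 -0.0799 tilt 0.13 | shift m [ 0.0629 -0.0529  0.2395] turn deg 1.15 w 85.3 F [-0.2  1.   1.1]
```

>>> jog_arm --pt "0.063 -0.053 0.05 1.2" --pt "0.063 -0.053 0.1 1.2" --pt "0.063 -0.053 0.16 1.2" --pt "0.063 -0.053 0.16 1.2" --pt "0.063 -0.053 0.16 1.2"

```text
clock: 2.02
position: [522.7, 168.5, 140.8]
ee_rot: [0.999, -0.049, 0.0, 0.001]
contact_force: [-0.1, -0.5, 0.7]
gripper_width: 85.3
```

Run:
```python
from h import *
delta([522,167,60],-0.1)
s=read_state();cv2.imwrite('pics/w2.png',get_image('wrist')[:,:,::-1])
print(proj('wrist',[[522,167,83],[522,194,83],[522,140,83]],s))
```

```text
t 2.02 pos [522.7 168.5 140.8] yaw0 -0.0985 tilt 0.1 | shift m [-0.0006  0.0014  0.0808] turn deg 0.09 w 85.3 F [-0.1 -0.5  0.7]
[[320.54551344 231.80954578]
 [276.49858379 235.91599997]
 [364.91843436 227.67269972]]
```

View pics/w2.png

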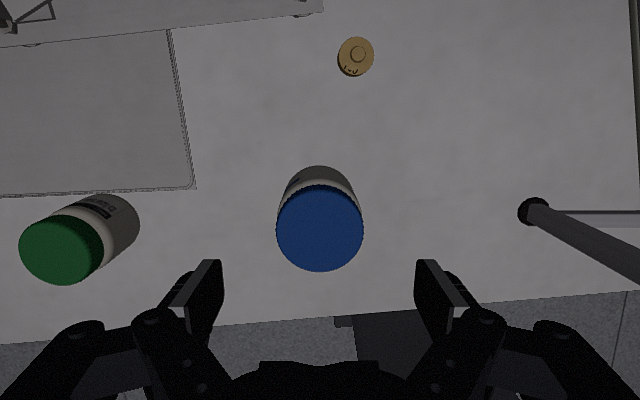

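>>> jog_arm --pt "0.001 0.001 0.03 0" --pt "0.001 0.001 0.06 0" --pt "0.001 0.001 0.081 0" --pt "0.001 0.001 0.081 0"

```text
clock: 2.58
position: [525.1, 168.1, 62.5]
ee_rot: [0.999, -0.049, 0.002, -0.001]
contact_force: [0.5, -0.3, 0.1]
gripper_width: 85.4
```

>>> jog_arm --pt "0 0 0 0" --pt "0 0 0 0" --pt "0 0 0 0" --pt "0 0 0 0" --pt "0 0 0 0" --pt "0 0 0 0" --hand -1

```text
clock: 3.32
position: [526.6, 168.9, 65.5]
ee_rot: [0.999, -0.049, 0.004, -0.002]
contact_force: [-2.2, 0.3, 8.6]
gripper_width: 53.7
```

Run:
```python
from h import *
delta([522,167,60],-0.1)
s=read_state();print(s['joint_vel'].round(3));cv2.imwrite('pics/w3.png',get_image('wrist')[:,:,::-1])
a=get_image('side')[:,:,::-1];cv2.imwrite('pics/s3.png',cv2.resize(a[100:300,220:420],None,fx=3,fy=3,interpolation=2))
delta([522,167,60],-0.1)
```

```text
t 3.33 pos [526.6 168.9  65.5] yaw0 -0.0974 tilt 0.53 | shift m [-0.0044  0.0024  0.0055] turn deg 0.15 w 53.7 F [-2.2  0.3  8.6]
[-0.002 -0.    -0.    -0.001 -0.002  0.   ]
t 3.42 pos [526.6 168.9  65.6] yaw0 -0.0974 tilt 0.53 | shift m [-0.0044  0.0024  0.0055] turn deg 0.15 w 54.0 F [-1.4  1.3  8. ]
```

View pics/w3.png

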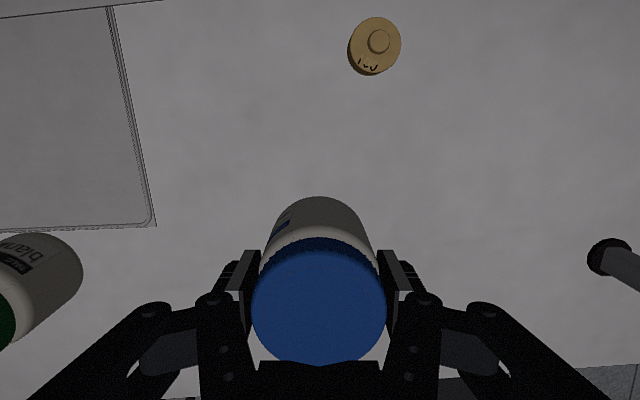

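View pics/s3.png

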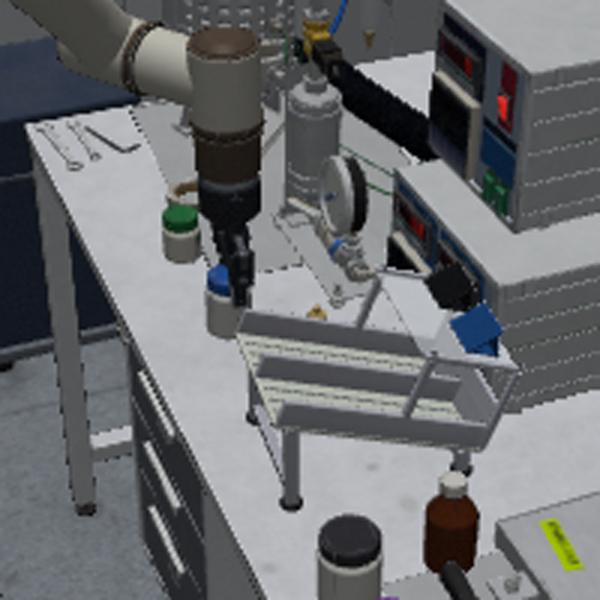

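Run:
```python
from h import *
s=read_state()
print(pix2plane('wrist',319,305,83,s), pix2plane('wrist',319,243,83,s),pix2plane('wrist',252,305,83,s),pix2plane('wrist',386,305,83,s))
print(pix2plane('wrist',320,196,0,s),pix2plane('wrist',320,364,83,s))
a=cv2.imread('pics/w3.png');cv2.imwrite('pics/w3z.png',cv2.resize(a[180:390,200:440],None,fx=3.3,fy=3.3,interpolation=2))
```

```text
[526.46252646 168.54123813  83.        ] [552.43909065 165.99770864  83.        ] [528.95233678 194.41413485  83.        ] [523.97650283 142.70769091  83.        ]
[546.71262337 166.06441037   0.        ] [498.46552658 170.86822209  83.        ]
```

View pics/w3z.png

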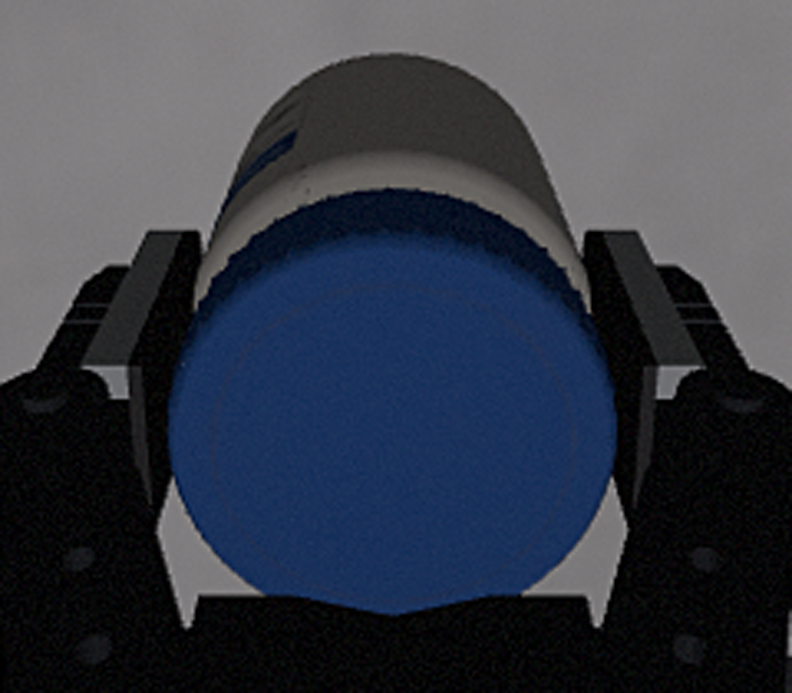

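>>> jog_arm --pt "0 0 0 0" --pt "0 0 0 0" --pt "0 0 0 0" --pt "0 0 -0.009 0" --pt "0 0 -0.009 0" --pt "0 0 -0.009 0" --hand 1

```text
clock: 4.18
position: [526.5, 168.9, 74.6]
ee_rot: [0.999, -0.049, 0.004, -0.002]
contact_force: [-0.1, 1.1, -0.1]
gripper_width: 85.5
```

Run:
```python
from h import *
delta([525,167,75],-0.1)
s=read_state();cv2.imwrite('pics/w4.png',get_image('wrist')[:,:,::-1])
```

```text
t 4.17 pos [526.5 168.9  74.6] yaw0 -0.0975 tilt 0.54 | shift m [-0.0013  0.0021 -0.0004] turn deg 0.14 w 85.5 F [-0.1  1.1 -0.1]
```

View pics/w4.png

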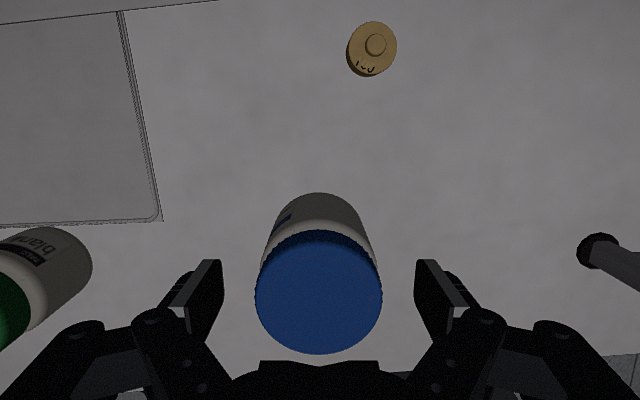

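>>> jog_arm --pt "0 0 0 0" --pt "0 0 0 0" --pt "0 0 0 0" --pt "0 0 0 0" --pt "0 0 0 0" --pt "0 0 0 0" --hand -1

```text
clock: 4.97
position: [527.1, 169.2, 75.1]
ee_rot: [0.999, -0.049, 0.005, -0.002]
contact_force: [0.5, 0.4, 4.7]
gripper_width: 51.2
```

>>> jog_arm --pt "0 0 -0.03 0" --pt "0 0 -0.08 0" --pt "0 0 -0.13 0" --pt "0 0 -0.18 0" --pt "0 0 -0.18 0" --pt "0 0 -0.18 0"

```text
clock: 5.72
position: [523.8, 168.1, 253.2]
ee_rot: [0.999, -0.049, 0.003, -0.001]
contact_force: [0.3, 0.1, -2.2]
gripper_width: 51.4
```

Run:
```python
from h import *
s=read_state();cv2.imwrite('pics/w5.png',get_image('wrist')[:,:,::-1])
a=get_image('side')[:,:,::-1];cv2.imwrite('pics/s5.png',cv2.resize(a[70:270,220:420],None,fx=3,fy=3,interpolation=2))
a=cv2.imread('pics/w5.png');cv2.imwrite('pics/w5z.png',cv2.resize(a[180:390,200:440],None,fx=3.3,fy=3.3,interpolation=2))
delta([462,-129,250],-0.1)
```

```text
t 5.83 pos [524.  168.  252.6] yaw0 -0.0975 tilt 0.33 | shift m [-0.0328  0.3016  0.0018] turn deg 0.14 w 51.8 F [-0.1 -0.3 -1. ]
```

View pics/w5z.png

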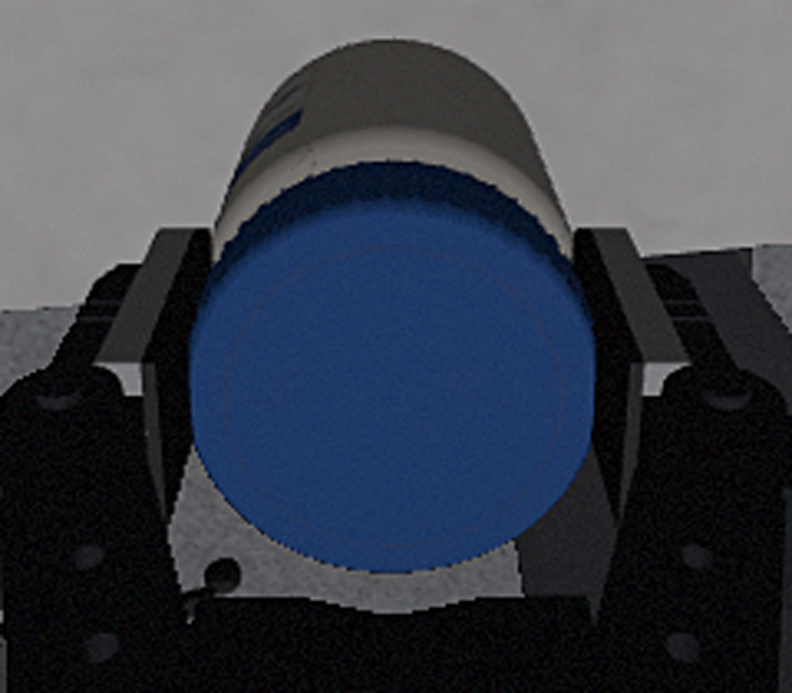

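View pics/s5.png

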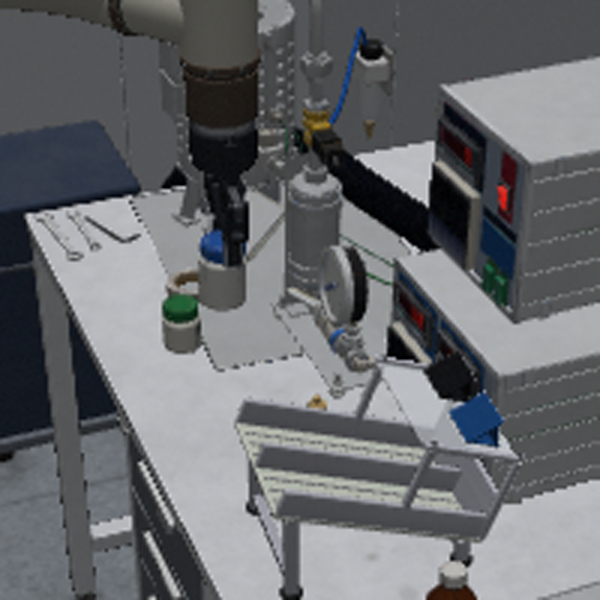

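Run:
```python
from h import *
delta([511,-134.6,265],-0.1)
```

```text
t 5.83 pos [524.  168.  252.6] yaw0 -0.0975 tilt 0.33 | shift m [ 0.0166  0.3024 -0.0129] turn deg 0.14 w 51.8 F [-0.1 -0.3 -1. ]
```

>>> jog_arm --pt "0.001 0.03 -0.013 0" --pt "0.005 0.09 -0.013 0" --pt "0.008 0.15 -0.013 0" --pt "0.012 0.21 -0.013 0" --pt "0.015 0.26 -0.013 0" --pt "0.017 0.29 -0.013 0" --pt "0.017 0.302 -0.013 0" --pt "0.017 0.302 -0.013 0"

```text
clock: 6.82
position: [511.0, -134.4, 263.9]
ee_rot: [0.999, -0.049, 0.002, -0.001]
contact_force: [0.3, -0.2, -1.1]
gripper_width: 51.4
```

Run:
```python
from h import *
import pickle
s=read_state();a=get_image('wrist')[:,:,::-1];cv2.imwrite('pics/w6.png',a);pickle.dump(s,open('w6.pkl','wb'))
delta([511,-134.6,265],-0.1)
```

```text
t 6.88 pos [ 511.2 -133.8  264.3] yaw0 -0.0976 tilt 0.25 | shift m [-0.0001  0.0008 -0.0007] turn deg 0.14 w 51.0 F [ 0.6  0.8 -1. ]
```

View pics/w6.png

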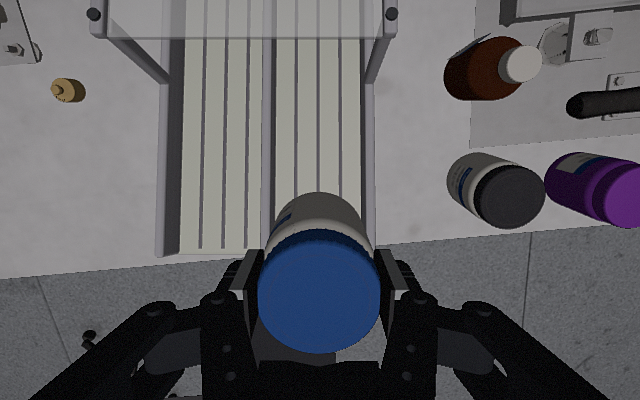

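Run:
```python
from h import *
import pickle
s=pickle.load(open('w6.pkl','rb'))
a=cv2.imread('pics/w6.png')
o=np.array([461.8,-87.8,128]);yw=-.098
ex=np.array([np.cos(yw),np.sin(yw),0]);ey=np.array([-ex[1],ex[0],0]);d=ex*np.cos(.36)-np.array([0,0,np.sin(.36)]);n=ex*np.sin(.36)+np.array([0,0,np.cos(.36)])
def P(x,y,z): return o+d*x+ey*y+n*z
def pr(*p): return proj('wrist',P(*p),s)[0]
for y,z,c in((80,0,(0,0,255)),(4,31,(0,255,0)),(-4,31,(0,255,0)),(-80,31,(255,0,0)),(-88,31,(255,0,0)),(-42,0,(255,0,255)),(80,31,(255,255,0)),(88,31,(255,255,0))):
    u,v=pr(0,y,z),pr(130,y,z)
    cv2.line(a,tuple(int(round(k)) for k in u),tuple(int(round(k)) for k in v),c,1)
cv2.imwrite('pics/w6o.png',cv2.resize(a[0:270,130:420],None,fx=2.2,fy=2.2,interpolation=2))
print('black lid',pix2plane('wrist',509,196,91,s))
```

```text
black lid [ 481.99384399 -314.00022075   91.        ]
```

View pics/w6o.png

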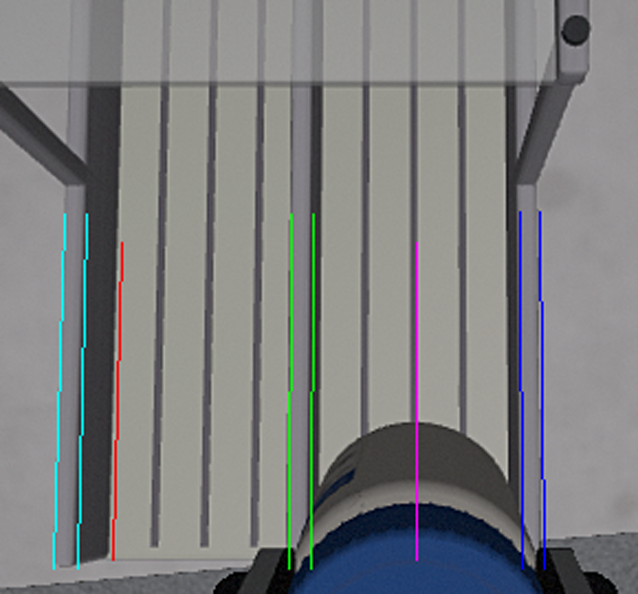

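>>> jog_arm --pt "-0.001 0.0005 0.025 0.1" --pt "-0.001 0.0005 0.05 0.1" --pt "-0.001 0.0005 0.06 0.1" --pt "-0.001 0.0005 0.064 0.1" --pt "-0.001 0.0005 0.066 0.1" --pt "-0.001 0.0005 0.068 0.1"

```text
clock: 7.62
position: [511.0, -134.0, 197.0]
ee_rot: [0.999, -0.05, 0.003, -0.001]
contact_force: [-0.4, 1.0, -1.3]
gripper_width: 51.3
```

>>> jog_arm --pt "0 0 0.002 0" --pt "0 0 0.004 0" --pt "0 0 0.004 0"

```text
clock: 8.0
position: [511.9, -134.2, 193.8]
ee_rot: [0.999, -0.049, 0.004, -0.001]
contact_force: [1.3, -0.0, 1.4]
gripper_width: 51.3
```

>>> jog_arm --pt "0 0 0.0015 0" --pt "0 0 0.003 0" --pt "0 0 0.003 0"

```text
clock: 8.38
position: [513.9, -134.5, 192.8]
ee_rot: [0.999, -0.049, 0.007, -0.0]
contact_force: [1.6, -0.5, 6.3]
gripper_width: 51.0
```

>>> jog_arm --pt "-0.001 0 0.002 0" --pt "-0.001 0 0.005 0" --pt "-0.001 0 0.005 0"

```text
clock: 8.75
position: [516.9, -135.0, 191.6]
ee_rot: [0.999, -0.048, 0.012, 0.001]
contact_force: [3.0, -1.3, 10.6]
gripper_width: 51.0
```

Run:
```python
from h import *
a=get_image('side')[:,:,::-1];cv2.imwrite('pics/s7.png',cv2.resize(a[140:290,270:420],None,fx=4,fy=4,interpolation=2))
delta([511,-134.6,189],-0.1)
print(read_state()['wrist_torque'])
```

```text
t 8.8 pos [ 516.8 -135.   191.6] yaw0 -0.0955 tilt 1.37 | shift m [-0.0059  0.0001  0.0025] turn deg 0.26 w 51.3 F [ 3.2 -1.4 11.1]
[-0.23164815 -0.62180092  0.02248421]
```

View pics/s7.png

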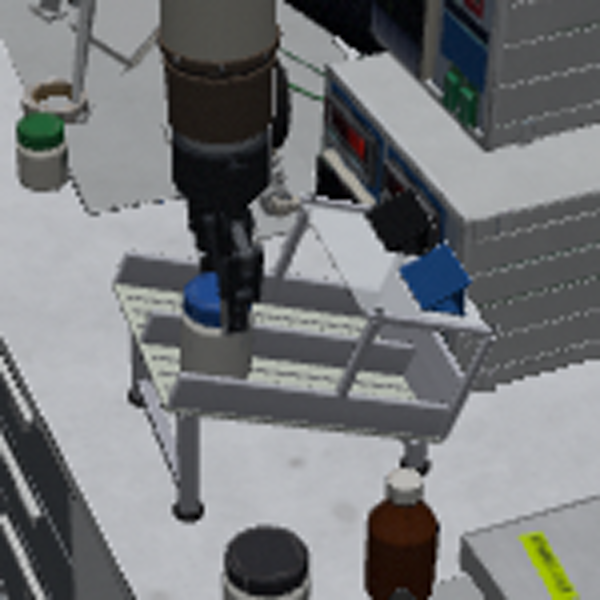

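>>> jog_arm --pt "0 0 -0.002 0" --pt "0 0 -0.002 0"

```text
clock: 9.05
position: [516.0, -134.9, 192.9]
ee_rot: [0.999, -0.048, 0.011, 0.0]
contact_force: [-0.7, 0.0, -1.8]
gripper_width: 51.3
```

>>> jog_arm --pt "-0.001 0 0.001 0" --pt "-0.001 0 0.001 0"

```text
clock: 9.3
position: [515.6, -134.9, 192.3]
ee_rot: [0.999, -0.048, 0.012, 0.001]
contact_force: [0.9, -0.3, 3.7]
gripper_width: 50.8
```

>>> jog_arm --pt "0 0 0 0" --pt "0 0 0 0" --pt "0 0 0 0" --pt "0 0 0 0" --pt "0 0 0 0" --pt "0 0 0 0" --pt "0 0 0 0" --pt "0 0 0 0" --hand 1

```text
clock: 10.3
position: [515.6, -134.9, 192.3]
ee_rot: [0.999, -0.048, 0.012, 0.001]
contact_force: [-0.0, 0.1, 0.6]
gripper_width: 85.2
```

Run:
```python
from h import *
a=get_image('side')[:,:,::-1];cv2.imwrite('pics/s8.png',cv2.resize(a[140:290,270:420],None,fx=4,fy=4,interpolation=2))
s=read_state();b=get_image('wrist')[:,:,::-1];cv2.imwrite('pics/w8.png',b)
delta([482,-314,250],-0.1)
```

```text
t 10.4 pos [ 515.7 -134.9  192.3] yaw0 -0.0956 tilt 1.36 | shift m [-0.015   0.1815 -0.058 ] turn deg 0.25 w 85.3 F [-0.2 -0.1 -0.1]
```

View pics/s8.png

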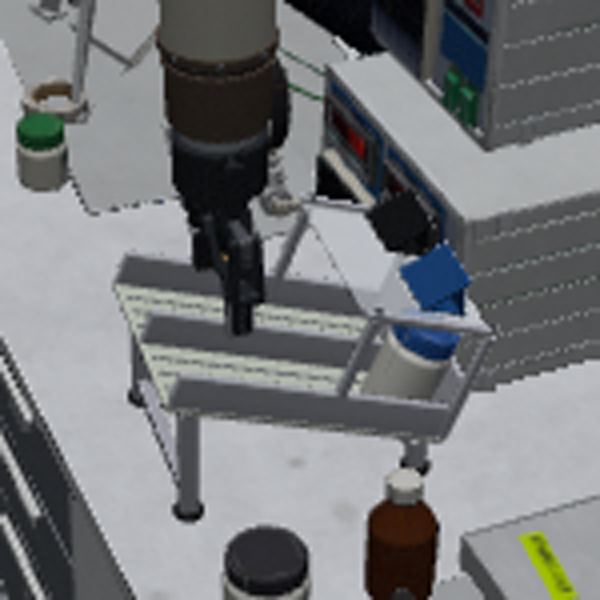

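View pics/w8.png

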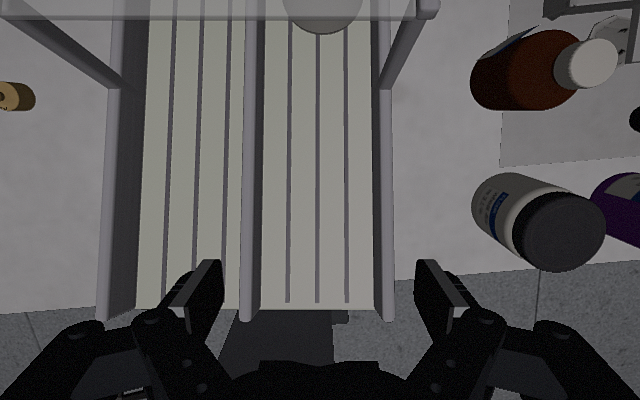

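>>> jog_arm --pt "0 0 -0.04 0" --pt "-0.01 0.04 -0.07 0.2" --pt "-0.015 0.1 -0.07 0.2" --pt "-0.015 0.15 -0.06 0.2" --pt "-0.015 0.18 -0.02 0.2" --pt "-0.015 0.181 0.0 0.2" --pt "-0.015 0.181 0.0 0.2"

```text
clock: 11.28
position: [482.3, -313.7, 190.1]
ee_rot: [0.999, -0.05, 0.01, -0.0]
contact_force: [1.3, 1.2, 0.8]
gripper_width: 85.7
```

Run:
```python
from h import *
s=read_state();b=get_image('wrist')[:,:,::-1];cv2.imwrite('pics/w9.png',b)
print(proj('wrist',[[482,-314,91]],s))
delta([482,-314,83],-0.1)
```

```text
[[318.73206544 211.96260809]]
t 11.32 pos [ 483.3 -313.8  191.8] yaw0 -0.0991 tilt 1.29 | shift m [-0.0037  0.0003  0.1087] turn deg 0.05 w 85.5 F [ 0.7 -0.3  0.6]
```

View pics/w9.png

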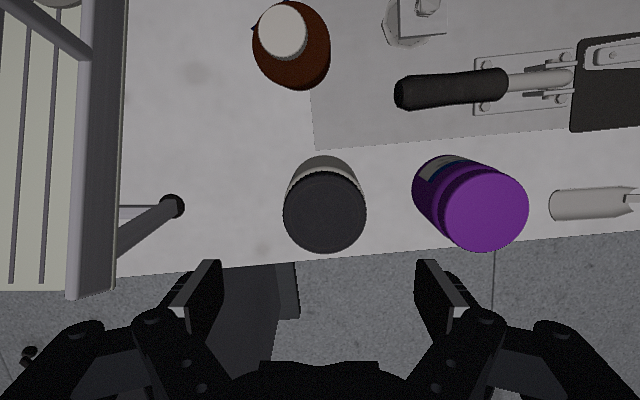

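>>> jog_arm --pt "-0.002 0.0042 0.03 0" --pt "-0.003 0.0042 0.07 0" --pt "-0.004 0.0042 0.095 0" --pt "-0.004 0.0042 0.107 0" --pt "-0.004 0.0042 0.108 0" --pt "-0.004 0.0042 0.108 0"

```text
clock: 12.08
position: [482.4, -318.1, 85.2]
ee_rot: [0.999, -0.049, 0.013, 0.001]
contact_force: [-0.4, 0.3, -0.2]
gripper_width: 85.7
```

Run:
```python
from h import *
s=read_state();b=get_image('wrist')[:,:,::-1];cv2.imwrite('pics/w10.png',b)
delta([482,-318,83],-0.1)
```

```text
t 12.12 pos [ 482.3 -318.1   85.2] yaw0 -0.0986 tilt 1.45 | shift m [-0.0004 -0.0001  0.0022] turn deg 0.08 w 85.4 F [-0.3 -0.2 -0.2]
```

View pics/w10.png

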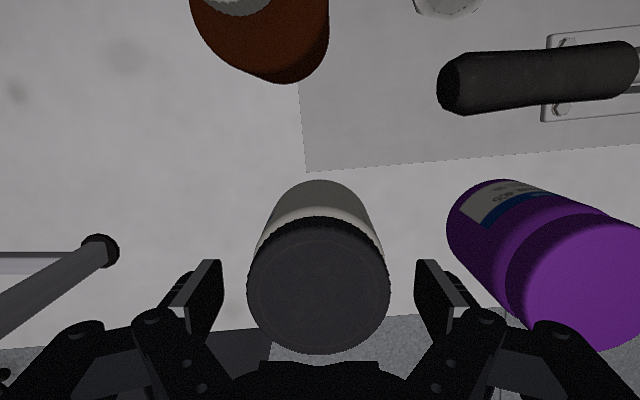

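>>> jog_arm --pt "0.001 0 0.002 0" --pt "0.001 0 0.002 0" --pt "0.001 0 0.002 0" --pt "0.001 0 0.002 0" --pt "0.001 0 0.002 0" --pt "0.001 0 0.002 0" --pt "0.001 0 0.002 0" --hand -1

```text
clock: 13.0
position: [484.2, -318.6, 84.7]
ee_rot: [0.999, -0.049, 0.014, 0.002]
contact_force: [-0.4, 0.2, 5.4]
gripper_width: 59.0
```

>>> jog_arm --pt "0 0 -0.03 0" --pt "0 0 -0.08 0" --pt "0 0 -0.14 0" --pt "0 0 -0.19 0" --pt "0 0 -0.2 0" --pt "0 0 -0.2 0" --pt "0 0 -0.2 0"

```text
clock: 13.88
position: [477.8, -317.1, 281.9]
ee_rot: [0.999, -0.049, 0.011, 0.001]
contact_force: [-0.8, 0.2, -1.6]
gripper_width: 58.8
```

Run:
```python
from h import *
s=read_state();print(s['ee_rot'])
delta([517.7,-51.1,285],-0.1)
```

```text
[ 9.98726546e-01 -4.91489926e-02  1.13677671e-02  6.60377663e-04]
t 13.88 pos [ 477.8 -317.1  281.9] yaw0 -0.0983 tilt 1.3 | shift m [ 0.0137 -0.2686 -0.0029] turn deg 0.1 w 58.8 F [-0.8  0.2 -1.6]
```

>>> jog_arm --pt "0.001 -0.03 -0.003 0" --pt "0.003 -0.09 -0.003 0" --pt "0.006 -0.15 -0.003 0" --pt "0.01 -0.21 -0.003 0" --pt "0.012 -0.25 -0.003 0" --pt "0.014 -0.268 -0.003 0" --pt "0.014 -0.268 -0.003 0" --pt "0.014 -0.268 -0.003 0"

```text
clock: 14.88
position: [517.6, -52.6, 284.4]
ee_rot: [0.999, -0.05, 0.011, 0.001]
contact_force: [-0.3, -0.1, -3.4]
gripper_width: 59.0
```

Run:
```python
from h import *
s=read_state();a=np.ascontiguousarray(get_image('wrist')[:,:,::-1]);cv2.imwrite('pics/w11.png',a)
b=get_image('side')[:,:,::-1];cv2.imwrite('pics/s11.png',cv2.resize(b[110:260,270:420],None,fx=4,fy=4,interpolation=2))
o=np.array([461.8,-87.8,128]);yw=-.098
ex=np.array([np.cos(yw),np.sin(yw),0]);ey=np.array([-ex[1],ex[0],0]);d=ex*np.cos(.36)-np.array([0,0,np.sin(.36)]);n=ex*np.sin(.36)+np.array([0,0,np.cos(.36)])
for y,z,c in((80,31,(0,0,255)),(88,31,(0,0,255)),(4,31,(0,255,0)),(-4,31,(0,255,0)),(42,0,(255,0,255))):
    u,v=[proj('wrist',o+d*x+ey*y+n*z,s)[0] for x in (0,130)]
    cv2.line(a,tuple(int(round(k)) for k in u),tuple(int(round(k)) for k in v),c,1)
cv2.imwrite('pics/w11o.png',cv2.resize(a[0:380,180:470],None,fx=1.55,fy=1.55,interpolation=2))
delta([517.7,-51.1,205.5],-0.098)
```

```text
t 14.97 pos [517.7 -52.8 284.8] yaw0 -0.1001 tilt 1.26 | shift m [-0.0019 -0.0018  0.0793] turn deg -0.12 w 59.1 F [ 0.2 -0.4 -1.9]
```

View pics/w11o.png

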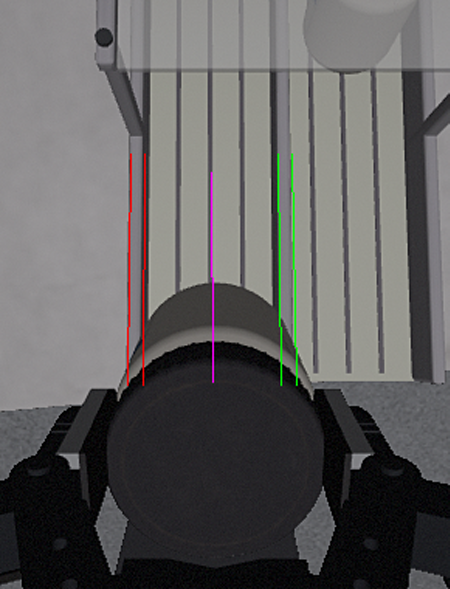

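View pics/s11.png

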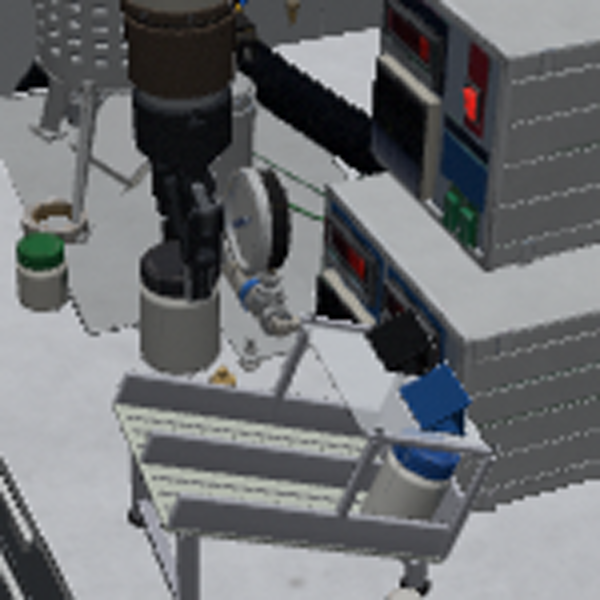

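>>> jog_arm --pt "-0.001 -0.002 0.03 -0.1" --pt "-0.002 -0.002 0.055 -0.1" --pt "-0.003 -0.002 0.068 -0.1" --pt "-0.003 -0.002 0.074 -0.1" --pt "-0.003 -0.002 0.076 -0.1" --pt "-0.003 -0.002 0.077 -0.1"

```text
clock: 15.72
position: [517.1, -50.8, 208.5]
ee_rot: [0.999, -0.049, 0.012, 0.001]
contact_force: [0.3, 0.6, -1.9]
gripper_width: 58.9
```

>>> jog_arm --pt "0 0 0.0015 0" --pt "0 0 0.003 0" --pt "0 0 0.003 0"

```text
clock: 16.1
position: [517.7, -50.7, 206.0]
ee_rot: [0.999, -0.049, 0.012, 0.001]
contact_force: [0.2, 1.0, -0.7]
gripper_width: 58.9
```

Run:
```python
from h import *
s=read_state();a=get_image('wrist')[:,:,::-1];cv2.imwrite('pics/w12.png',a)
delta([517.7,-51.1,205.5],-0.098)
```

```text
t 16.15 pos [517.7 -50.7 206. ] yaw0 -0.098 tilt 1.43 | shift m [0.     0.0004 0.0005] turn deg -0.0 w 59.1 F [-0.3 -0.6  0.4]
```

View pics/w12.png

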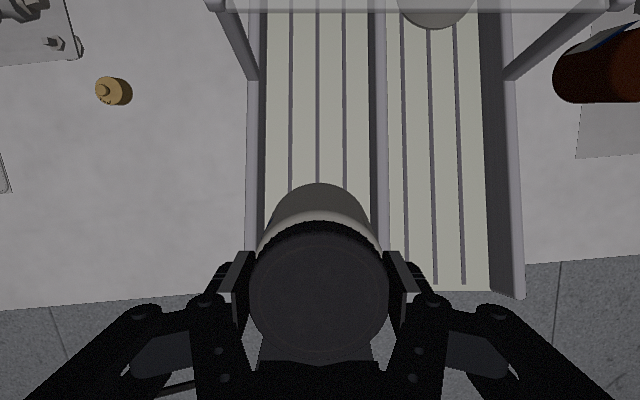

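>>> jog_arm --pt "0 0 0.0015 0" --pt "0 0 0.0015 0" --pt "0 0 0.0015 0"

```text
clock: 16.52
position: [518.6, -50.7, 205.4]
ee_rot: [0.999, -0.049, 0.014, 0.001]
contact_force: [1.9, -0.5, 5.1]
gripper_width: 58.6
```

>>> jog_arm --pt "0 0 0 0" --pt "0 0 0 0" --pt "0 0 0 0" --pt "0 0 0 0" --pt "0 0 0 0" --pt "0 0 0 0" --pt "0 0 0 0" --pt "0 0 0 0" --hand 1

```text
clock: 17.52
position: [518.6, -50.7, 205.4]
ee_rot: [0.999, -0.049, 0.014, 0.001]
contact_force: [-0.1, -0.7, 0.2]
gripper_width: 85.5
```

Run:
```python
from h import *
a=get_image('side')[:,:,::-1];cv2.imwrite('pics/s13.png',cv2.resize(a[140:290,270:420],None,fx=4,fy=4,interpolation=2))
s=read_state();a=get_image('wrist')[:,:,::-1];cv2.imwrite('pics/w13.png',a)
delta([517.7,-51.1,280],-0.098)
```

```text
t 17.62 pos [518.6 -50.7 205.4] yaw0 -0.0975 tilt 1.57 | shift m [ 0.0012  0.0005 -0.0746] turn deg 0.03 w 85.4 F [-1.1 -0.1 -0.1]
```

View pics/s13.png

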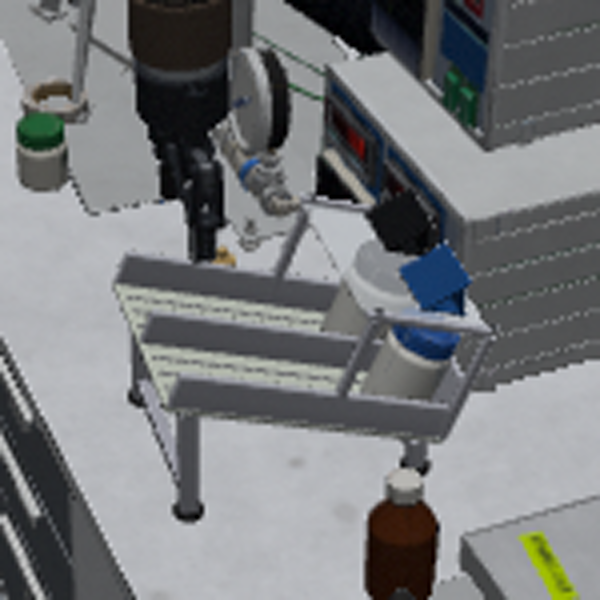

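View pics/w13.png

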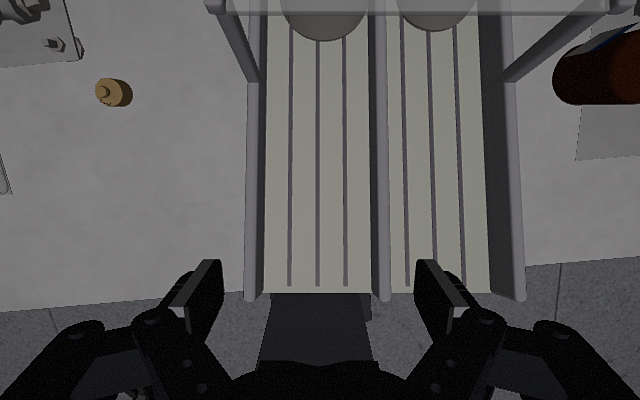

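>>> jog_arm --pt "-0.01 0 -0.03 0" --pt "-0.04 0.03 -0.06 0" --pt "-0.08 0.04 -0.09 0" --pt "-0.08 0.04 -0.1 0" --pt "-0.08 0.04 -0.1 0" --pt "-0.08 0.04 -0.1 0"

```text
clock: 18.38
position: [432.7, -82.2, 302.1]
ee_rot: [0.999, -0.049, 0.013, 0.001]
contact_force: [-0.2, 0.9, -0.3]
gripper_width: 85.2
```

Run:
```python
from h import *
s=read_state();print(s['position']);a=np.ascontiguousarray(get_image('wrist')[:,:,::-1])
t=get_image('top')[:,:,::-1];cv2.imwrite('pics/t14.png',cv2.resize(t[130:260,180:440],None,fx=3,fy=3,interpolation=2))
b=get_image('side')[:,:,::-1];cv2.imwrite('pics/s14.png',cv2.resize(b[170:260,330:400],None,fx=6,fy=6,interpolation=2))
o=np.array([461.8,-87.8,128]);yw=-.098
ex=np.array([np.cos(yw),np.sin(yw),0]);ey=np.array([-ex[1],ex[0],0]);d=ex*np.cos(.36)-np.array([0,0,np.sin(.36)]);n=ex*np.sin(.36)+np.array([0,0,np.cos(.36)])
th=np.linspace(0,2*np.pi,60)
for y,x,r,h,hb,c in((42,217,33,91,74,(0,0,255)),(-42,221,29,83,66,(0,255,0))):
    for z in (0,hb):
        P=o+np.outer(x+r*np.cos(th),d)+np.outer(y+r*np.sin(th),ey)+n*z
        cv2.polylines(a,[np.round(proj('wrist',P,s)).astype(int)],True,c,1)
cv2.imwrite('pics/w14o.png',a)
```

```text
[432.70526145 -82.20078514 302.07279184]
```

View pics/w14o.png

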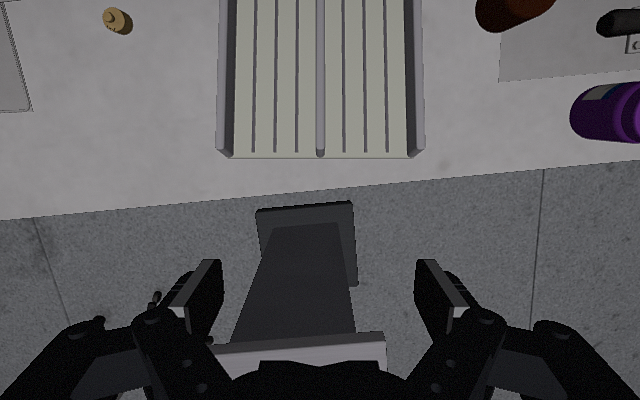

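View pics/s14.png

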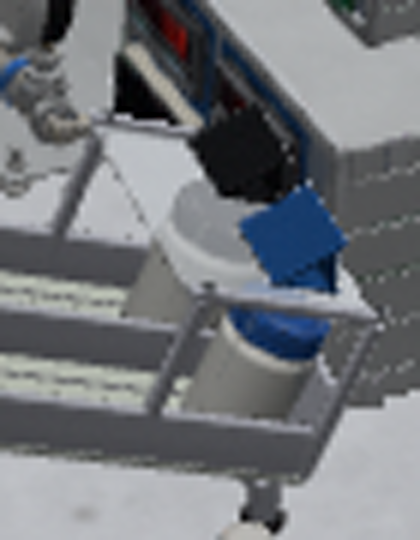

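View pics/t14.png

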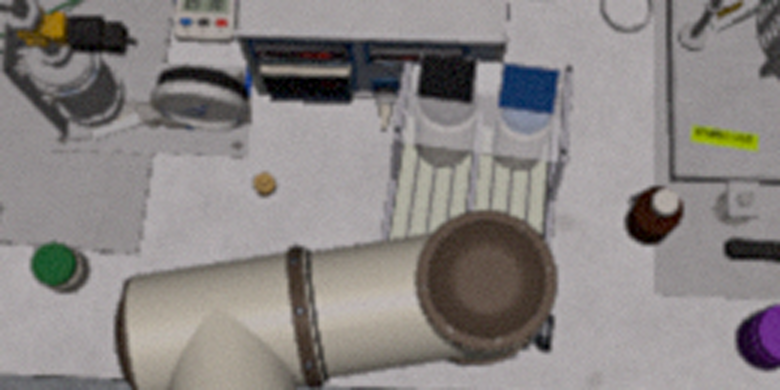

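Run:
```python
from h import *
o=np.array([461.8,-87.8,128]);yw=-.098
ex=np.array([np.cos(yw),np.sin(yw),0]);ey=np.array([-ex[1],ex[0],0]);d=ex*np.cos(.36)-np.array([0,0,np.sin(.36)]);n=ex*np.sin(.36)+np.array([0,0,np.cos(.36)])
th=np.linspace(0,2*np.pi,80)
out=[]
for cam_,(x0,y0,w,hh),k in(('side',(330,165,75,95),6),('top',(300,140,90,75),8)):
    a=np.ascontiguousarray(get_image(cam_)[y0:y0+hh,x0:x0+w,::-1]); a=cv2.resize(a,None,fx=k,fy=k,interpolation=2)
    for y,x,r,H,hb,rl,c in((42,217,33,91,74,31,(0,0,255)),(-42,221,29,83,66,27,(0,255,0))):
        for z,rr in ((0,r),(hb,r),(H,rl)):
            P=o+np.outer(x+rr*np.cos(th),d)+np.outer(y+rr*np.sin(th),ey)+n*z
            q=(proj(cam_,P)-[x0,y0]+.5)*k
            cv2.polylines(a,[np.round(q).astype(int)],True,c,1)
    cv2.imwrite(f'pics/o_{cam_}.png',a)
```

```text
(no output)
```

View pics/o_side.png

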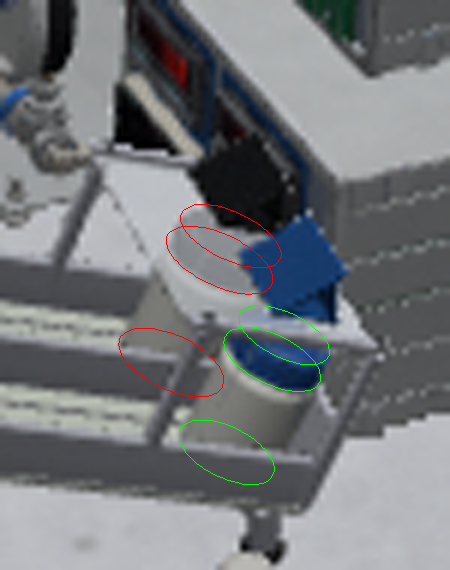

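View pics/o_top.png

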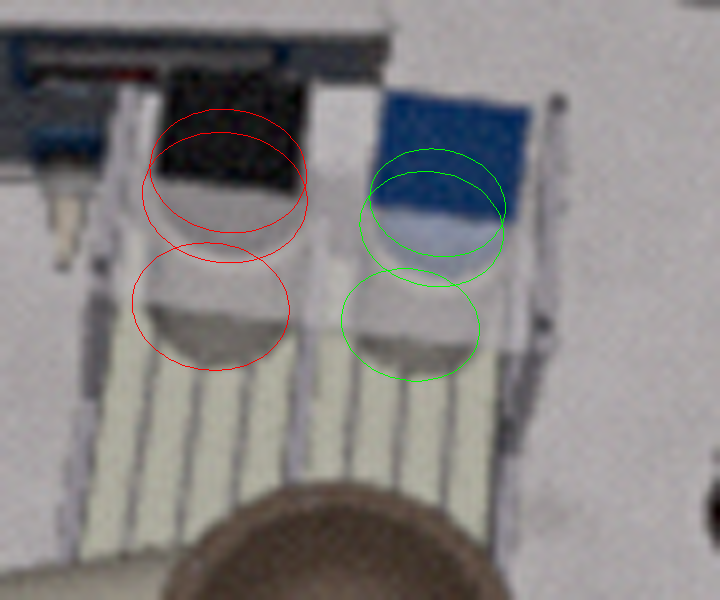

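```bash
python3 -c "
from bench import *
print(job_done(), read_state()['clock'])"
```

```text
the job is handed in; nothing more can be done
the job is handed in; nothing more can be done
```

Both jars are loaded and the job is handed in. The last move ended at 18.4 s. The hand-in gives no verdict, so this rests on my own checks.

**What I did**
- **Blue jar:** I gripped it by the lid, set it level on the upper end of the blue-tagged (right) lane and released it at about 4 N contact. It slid down to the stop.
- **Black jar:** I did the same in the black-tagged (left) lane, releasing at about 5 N.

**Last checks**
- **Jars at the stop:** I drew model outlines of each jar seated against its stop over the side and top pictures. Both jars match to within a few millimetres, lid up, flat on the floor and centred in their lanes.
- **Bystanders:** The green jar, bottle and weight look to be where they started in the last top picture.
- **Wrist-camera check:** The last wrist picture did not reach the stop end, so it confirmed nothing there.

**What went off plan**
- **First grip on the blue jar:** The first grip pushed the hand up about 3 mm with 9 N on the tool, so I opened and gripped it higher.
- **Pressing the blue jar flat:** I pressed it onto the slope with up to 11 N to lean it with the floor. It only tilted the tool by about 1.4 degrees, so I eased off and released it level. That tilt stayed while I handled the black jar and did no visible harm.
- **Black jar position:** My first position estimate was about 4 mm off sideways. A wrist picture from above showed it, and I corrected before gripping.

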